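# Open the board test box and hold its cover up

### The job

Get the test box open for probing: first turn the lock ring of the round connector on its deck clockwise until its pointer meets the raised locked mark and it stops there. Then, before you touch the thumb slide, tug the cover's bow handle upward to feel whether the hidden catch holds it; if it is caught, slide the thumb slide fully away from the cover to release it. Swing the cover up to about 45 degrees or more and finish with the gripper still holding it open, because it falls shut by itself; leave the other things on the bench alone.

Things in the scene. Friction and masses are not known exactly. Their poses are not given: they have to be found in the camera images.
- testbox: The grey steel test box, fixed to the bench: 210 mm deep (x), 310 mm wide (y). Origin at the centre of its underside; x points from its front (robot side) to its back, y to its left, z up. Its right part (y -155 to 55 mm) is a well with a board in it, shut by the cover; its left part (y 55 to 155 mm) is a fixed deck, top 98 mm above the bench, that carries the lock ring (at x 40, y 105 mm) at the back and the thumb slide (at x -65, y 90 mm) at the front.
- collar (a joint): Angle of the steel lock ring about its upright axis: 0 fully unlocked, grows clockwise seen from above; the pointer meets the raised white locked mark at 1.20 and a stop ends the turn at 1.26. Starts between 0 and 0.45. Moderate friction (0.08 N m); stays where it is left. At 0 the pointer points to the box's front (box -x), at 1.2 nearly to the box's left.
- collar_grip (a point): Grip point on the lock ring's axis, 38 mm above the deck (136 mm above the bench). The ring is 64 mm across and 18 mm high; on it stands a black grip bar 56 mm long, 16 mm thick, its top 49 mm and its foot 19 mm above the deck. The bar lies along this point's x axis (turning with the ring); the pointer, a small rib on the rim with a white line over it, is at the point's -x end.
- lid (a joint): Opening angle of the cover: 0 shut, grows as it opens, stop at 1.25. It is hinged along its far (back) edge, weighs 0.28 to 0.46 kg and falls shut from any angle. While caught it lifts only about 0.04 (6 to 7 mm at the handle) and then holds fast (against 20 N and more); if not caught it opens freely.
- lid_handle (a point): Centre of the cover's steel bow handle: a round bar 12 mm thick, about 90 mm long along the box's y, with free space below it. This point is 35 mm above the cover's top face (133 mm above the bench when shut), 165 mm in front of and 43 mm above the hinge line when shut, 32 mm behind the cover's front edge. The round bar can turn in the fingers as the cover swings. Its x, y, z axes are the cover's own, equal to the box's when shut.
- lid_hinge (a point): Middle of the cover's hinge line, which runs along the box's y at the far edge of the cover, 90 mm above the bench.
- latch (a joint): Travel of the thumb slide in m: 0 at rest beside the cover (always starts there), 0.026 pulled fully away from the cover, towards the box's left (+y). Friction about 2 N, up to 2 N more when it moves the catch; it stays where it is left. It does not show whether the hidden catch is engaged; pulled beyond 0.020 the catch is surely released, and stays released.
- latch_grip (a point): Grip point on the thumb slide's black fin, 25 mm above the deck (123 mm above the bench). The fin is 30 mm long (box x), 12 mm thick (box y), 30 mm tall, its top 35 mm above the deck. Moves with the slide.
- spool: Bystander: small aluminium wire spool, 56 mm across, 40 mm high, on the bench right of the box; origin at its underside. Leave alone.
- flux: Bystander: amber glass jar, 44 mm across, 50 mm high, right of the box; origin at its underside. Leave alone.
- driver: Bystander: screwdriver 170 mm long lying left of the box; origin at its underside. Leave alone.

How it is judged:
On the way, in this order (a step that is already met when the one before it is completed fails the run):
1. the lock ring is turned to its locked mark (value of joint collar above 1.08 rad), for 0.2 s.
2. the cover is tugged up a little with the thumb slide still at rest (value of joint lid above 0.02 rad and value of joint latch below 0.006 m), for 0.1 s.
At the end, for the whole second after the job is handed in: The lock ring is at its locked mark (within about 0.12 rad, 1.08 or more), the cover is open by 0.65 rad or more and still (under 0.05 rad/s), and the fingers are holding it (contact over 0.5 N) (value of joint lid above 0.65 rad and value of joint collar above 1.08 rad and contact force between the fingers and lid above 0.5 N and velocity of joint lid between -0.05 and 0.05 rad/s); the arm keeps its last pose, push and grip.
It fails at once if a bystander is moved by more than 30 mm (distance of any of spool, flux, driver from where it was at the start of the episode above 0.03 m).
It also fails if it takes over 72 s, if anything falls off the work surface, if the arm or the gripper's body presses on something with over 40 N, if the wrist force passes 120 N, or if a joint passes its speed limit or range.

### The arm

A 7-joint arm with a two-finger parallel gripper is mounted at the origin on the work surface. World frame = base frame: x ahead of the robot, y to its left, z up, the work surface at z = 0. Lengths are in m, angles in rad, forces in N, time in s.
With the tool pointing down it reaches from about 0.4 to 0.85 m from the base axis. Payload 4.4 kg.
Tool frame: the origin (TCP) lies midway between the tips of the shut fingers; the grasp point (between the pads) lies 19 mm behind it (env.hold_point_z is the distance from the TCP to the grasp point, in m); z points along the fingers, y is the direction in which the jaws open and shut (so a half turn about z gives the same grasp; the last joint's range is limited). The gripper opens to 94 mm and grips with 3 to 60 N. Pads are 16 mm wide; open, the fingers measure 119 mm over their backs; the gripper's body (75 mm by 177 mm) begins 78 mm behind the grasp point.
Start: joints at [1.263, 0.628, 0.038, 1.517, -0.027, 0.996, -0.02], TCP at [0.156, -0.631, 0.205] pointing down, gripper open.
Joint ranges: [-3.06, 3.06], [-0.37, 2.12], [-1.25, 1.32], [0.18, 2.47], [-1.1, 4.24], [0.23, 1.98], [-2.94, 2.94]. Speed limits (rad/s): [2.57, 2.57, 3.14, 3.14, 3.14, 3.14, 3.14].

### API

Orientations are given as a unit quaternion [w, x, y, z].
In Python, from workcell import env, cams gives the robot as it stands.
- The arm moves only by the shell command python3 -m handwheel 'ROWS'. ROWS is JSON, a list of rows, each a list of 5 numbers: the gripper's target within -1 to 1 (fully open at 1, half-way at 0, shut at -1), then the shift along the tool's x, y, z in cm, then the turn about the tool's z in rad. In form: [[gripper, dx, dy, dz, twist], ...]. A call has 1 to 10 rows; each row is the pose to reach, as a shift and turn from the pose commanded when the call began, along the tool's axes at that moment; what a row does not reach only later rows make up. A row lasts 1/8 s, in which the tool goes at most 62.5 mm and 10.7 degrees, less where a joint would pass 70% of its speed; a pose out of reach is approached as far as the arm can. A call with a gripper value outside its range is refused whole. The fingers move at their own pace and stop on an object; the grip force is fixed at half the most. Time passes only in rows, so rows that repeat a pose let the fingers close. It gives the time, the measured TCP pose, the force and the opening at its end, in the units of the state.
- env.read_state(): the state, without advancing time (a new reading comes with each control period).
- cams.snapshot(name): name is "scene" or "top" or "wrist"; returns a dict with "image" (384x512x3 uint8, red, green, blue), "fx", "fy", "cx", "cy" (pixels), "origin" and "attitude" of the camera in the world. Camera axes: x right, y down, z forward; pixel columns grow to the right and rows downward; lengths in m; the calibration is good to about 2 mm. A picture is of the moment at which its call begins. There is no depth.
- env.sign_off(): hands the job in, once; it reports no verdict.
The state is a dict: "t": time; "qpos": joint angles; "dq": joint speeds; "tau": joint torques, N m; "position": TCP position; "ee_rot": TCP orientation; "wrist_force": force on the tool from outside, world axes, zero at the start; "ft_torque": the same for the moment, N m; "width": opening from 0.0 (shut) to 1.0 (fully open).
Only numpy, scipy, OpenCV 4.12 (cv2) and the standard library are available. Lean on these libraries where they do the work, as an engineer would, in place of code of your own. Each camera call takes 0.05 s, during which the arm holds its last target.

## Working session

There is one attempt and no reset: what is moved stays moved. The work goes in short steps, Python scripts to look and compute and a shell command to move; the robot and the scene stay as the last step left them, time stands still between calls to the robot, and variables do not carry over. Pictures are saved under pics/ and viewed, and the job is handed in when it is done.

```bash
ls; mkdir -p pics; python3 - <<'E'
from workcell import env, cams
import cv2
s=env.read_state()
print({k:s[k] for k in s})
for n in ["scene","top","wrist"]:
    d=cams.snapshot(n)
    cv2.imwrite(f"pics/{n}0.png",d["image"][:,:,::-1])
    print(n,d["fx"],d["fy"],d["cx"],d["cy"],d["origin"],d["attitude"])
E
```

```text
pics
{'t': 0.0, 'qpos': array([ 1.26319501,  0.62932878,  0.03847027,  1.51836084, -0.02697077,
        0.99631137, -0.01998243]), 'dq': array([ 0.00030892,  0.0001185 ,  0.00065344, -0.00041493, -0.00037667,
        0.00017158,  0.00185493]), 'tau': array([ 9.99303347e-05, -5.49728251e+01,  1.14372633e+00, -1.86639494e+01,
       -5.21801098e-02,  2.36501126e-02,  1.61893581e-04]), 'position': array([ 0.15548495, -0.63043701,  0.20456821]), 'ee_rot': array([-9.33487935e-04,  9.92699323e-01,  1.20611610e-01, -1.46219926e-04]), 'wrist_force': array([-0.59708867,  0.17195644,  0.05226116]), 'ft_torque': array([-0.0189416 , -0.03970471, -0.00446779]), 'width': 1.0010197909748635}
scene 419.9989010029052 419.9989010029052 248.1412099595671 190.481307687843 [0.88658098 0.4802717  0.96198771] [-0.09335714  0.28227803  0.91365414 -0.27719968]
top 348.8824390471437 348.8824390471437 258.6324970286971 193.08609868586416 [0.48434899 0.0108669  0.83517216] [ 0.04528128 -0.69601346  0.71558587 -0.03810165]
wrist 277.88288455505307 277.88288455505307 256.9685923692761 194.45807673204004 [ 0.22523861 -0.61302967  0.38326737] [ 0.09835004  0.78094725 -0.6119237  -0.07744713]
```

View pics/scene0.png

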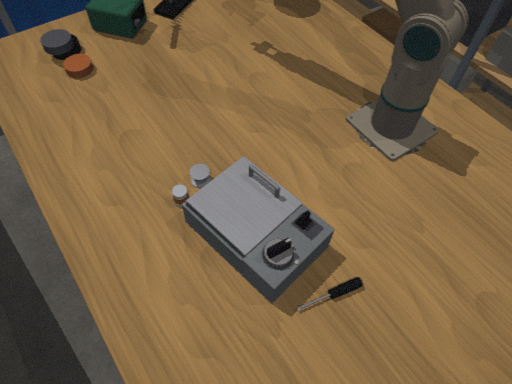

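View pics/top0.png

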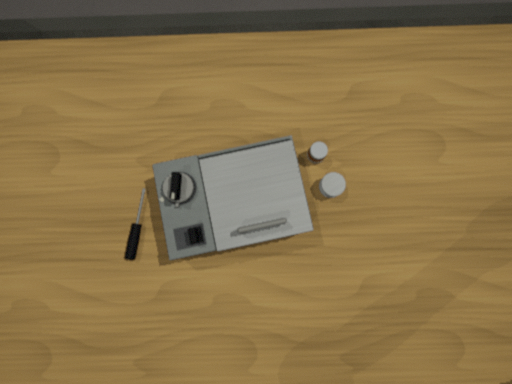

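View pics/wrist0.png

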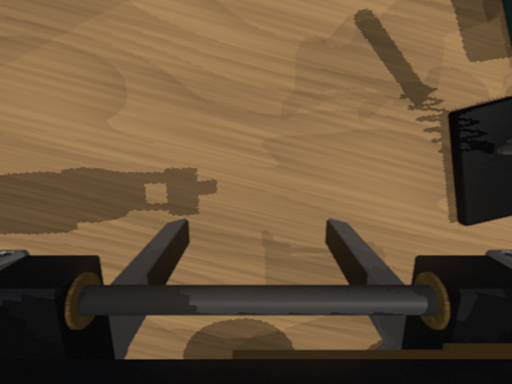

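The scene and top views show the box turned by about 12°. In the top view the ring is near px (177,188), the fin near (195,236) and the handle bar near (262,228). The spool and jar are to its right and the driver to its left. Next I'll measure these.

```bash
cat > h.py <<'E'
import numpy as np, cv2
from scipy.spatial.transform import Rotation as R
from workcell import env, cams
def q2R(q): return R.from_quat([q[1],q[2],q[3],q[0]])
def ray(d,u,v):
    c=np.array([(u-d["cx"])/d["fx"],(v-d["cy"])/d["fy"],1.0])
    return np.array(d["origin"]), q2R(d["attitude"]).apply(c)
def onz(d,u,v,z):
    o,r=ray(d,u,v); return o+r*(z-o[2])/r[2]
def proj(d,p):
    c=q2R(d["attitude"]).inv().apply(np.array(p)-d["origin"])
    return d["cx"]+d["fx"]*c[0]/c[2], d["cy"]+d["fy"]*c[1]/c[2]
def crop(d,name,x0,y0,x1,y1,k):
    im=d["image"][y0:y1,x0:x1,::-1]
    cv2.imwrite("pics/"+name,cv2.resize(im,None,fx=k,fy=k,interpolation=cv2.INTER_CUBIC))
E
python3 - <<'E'
from h import *
d=cams.snapshot("top"); crop(d,"topc1.png",120,120,350,280,3)
s=cams.snapshot("scene"); crop(s,"scc1.png",170,150,370,320,4)
print(onz(d,258,192,0), onz(d,358,192,0))
E
```

```text
[0.58614309 0.01947183 0.        ] [ 0.57930176 -0.22080377  0.        ]
```

View pics/topc1.png

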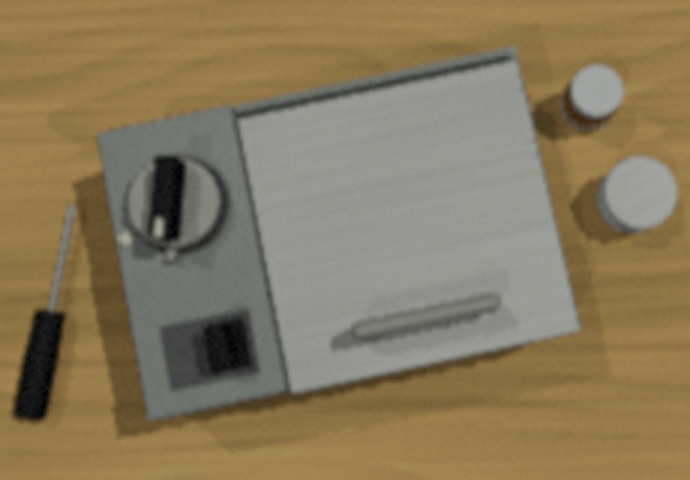

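View pics/scc1.png

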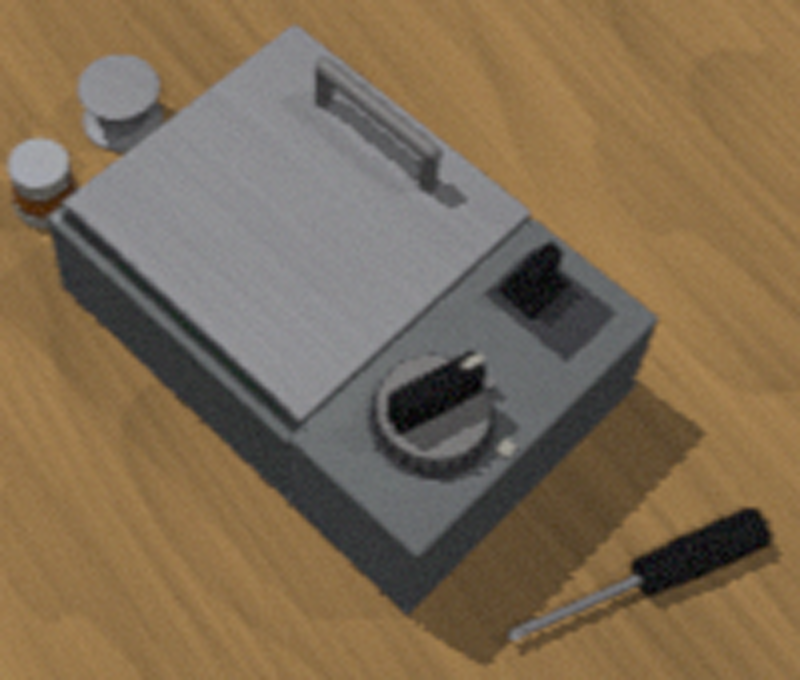

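```bash
python3 - <<'E'
from h import *
d=cams.snapshot("top"); s=cams.snapshot("scene")
T=lambda u,v:(120+(u+.5)/3-.5,120+(v+.5)/3-.5)
S=lambda u,v:(170+(u+.5)/4-.5,150+(v+.5)/4-.5)
def fit(P,B):
    P=np.array(P)[:,:2];B=np.array(B)
    pc=P.mean(0);bc=B.mean(0);H=(B-bc).T@(P-pc)
    a=np.arctan2(H[0,1]-H[1,0],H[0,0]+H[1,1]);c,s_=np.cos(a),np.sin(a);M=np.array([[c,-s_],[s_,c]])
    t=pc-M@bc; return a,t,(P-(B@M.T+t))*1000
B=[(.105,.155),(-.105,.155),(-.105,-.155),(.105,-.155)]
P=[onz(d,*T(*x),.098) for x in [(100,133),(150,418),(578,328),(515,48)]]
a,t,r=fit(P,B);print("top",a,t);print(r.round(1))
P=[onz(s,*S(*x),.098) for x in [(418,556),(655,320),(296,26)]]
a2,t2,r=fit(P,B[:3]);print("scene",a2,t2);print(r.round(1))
def blobs(d,roi,th):
    x0,y0,x1,y1=roi
    g=d["image"].max(2)[y0:y1,x0:x1]; m=(g<th).astype(np.uint8)
    n,l,st,ce=cv2.connectedComponentsWithStats(m)
    for i in range(1,n):
        if st[i,4]>25: 
            pts=np.argwhere(l==i)[:,::-1].astype(np.float32)
            print(st[i],ce[i]+[x0,y0],cv2.minAreaRect(pts))
blobs(d,(155,160,215,255),45)
print('scene');blobs(s,(255,200,335,275),40)
c,s_=np.cos(a),np.sin(a);M=np.array([[c,-s_],[s_,c]])
for n,b,z in [("ring",(.04,.105),.147),("fin",(-.065,.09),.133),("handle",(-.073,-.05),.133)]:
    w=M@b+t; print(n,w,z,proj(d,[*w,z]),proj(s,[*w,z]))
for n,p,z in [("handleL",(352,330),.139),("handleR",(498,300),.139),("mark",(125,238),.1),("rib",(170,255),.116),("white",(158,225),.147)]:
    w=onz(d,*T(*p),z)[:2]; print(n,w,M.T@(w-t))
E
```

```text
top 0.17787426204774953 [0.56698605 0.0748294 ]
[[-1.4 -2.7]
 [ 2.4 -2.2]
 [ 1.7  2.9]
 [-2.6  2.1]]
scene 0.1748202462459088 [0.57021329 0.07809381]
[[-3.  -1.4]
 [ 3.1 -2.4]
 [-0.1  3.8]]
[ 16  12  10  28 215] [175.76744186 184.32093023] ((20.5, 25.5), (27.0, 9.0), 90.0)
[ 32  66  17  19 239] [194.89958159 235.11715481] ((39.61538314819336, 75.07691955566406), (16.473756790161133, 15.29705810546875), 78.69007110595703)
scene
[ 40  11  17  19 183] [303.6010929  220.51912568] ((49.50000762939453, 20.5), (12.727920532226562, 16.970561981201172), 45.0)
[ 12  40  24  18 220] [277.85454545 248.50909091] ((23.633028030395508, 47.88991165161133), (9.752910614013672, 25.601390838623047), 61.69924545288086)
ring [0.58777646 0.18525022] 0.147 (np.float64(174.03977010760673), np.float64(184.65563630868874)) (np.float64(279.18169934403454), np.float64(243.46554352272537))
fin [0.48708722 0.15190843] 0.133 (np.float64(192.3325914936523), np.float64(234.9316427321396)) (np.float64(304.9669725442938), np.float64(213.34892641400162))
handle [0.50398473 0.01270184] 0.133 (np.float64(261.5735368818509), np.float64(224.55876939777033)) (np.float64(263.67578451477146), np.float64(176.07221478481807))
handleL [0.49504754 0.06176043] [-0.07311586 -0.00013412]
handleR [ 0.51219998 -0.03550521] [-0.07344402 -0.09890002]
mark [0.56482331 0.22418034] [0.02429721 0.14737716]
rib [0.55037601 0.18827285] [0.00372447 0.11459249]
white [0.56773451 0.18862555] [0.02087149 0.11186825]
```

The two views agree on the box: centre ≈ (0.568, 0.076), yaw ≈ 0.176. The ring angle is ≈ 0.3. I'll travel toward it, high up, in two legs.

```bash
python3 -m handwheel '[[1,39,-35,-4,0.37],[1,39,-35,-4,0.37],[1,39,-35,-4,0.37],[1,39,-35,-4,0.37],[1,39,-35,-4,0.37],[1,39,-35,-4,0.37],[1,39,-35,-4,0.37],[1,39,-35,-4,0.37],[1,39,-35,-4,0.37]]'; python3 - <<'E'
from h import *
s=env.read_state();print(s["t"],s["qpos"].round(3),s["position"],s["ee_rot"],s["wrist_force"])
E
```

```text
t: 1.48
position: [0.4528, -0.194, 0.2459]
ee_rot: [-0.001, 0.998, -0.061, 0.001]
wrist_force: [0.4, -0.4, 0.2]
width: 1.001
1.475 [ 0.289  0.354  0.082  1.896 -0.038  0.892 -1.304] [ 0.45279775 -0.19398214  0.2459284 ] [-5.87604922e-04  9.98126218e-01 -6.11807976e-02  7.85874353e-04] [ 0.36153922 -0.44669903  0.18202482]
```

```bash
python3 -m handwheel '[[1,8.8,-39.4,0,-0.18],[1,8.8,-39.4,0,-0.36],[1,8.8,-39.4,0,-0.54],[1,8.8,-39.4,0,-0.72],[1,8.8,-39.4,0,-0.9],[1,8.8,-39.4,0,-1.08],[1,8.8,-39.4,0,-1.26],[1,8.8,-39.4,0,-1.44],[1,8.8,-39.4,0,-1.57],[1,8.8,-39.4,0,-1.57]]'; python3 -m handwheel '[[1,0,0,0,-0.18],[1,0,0,0,-0.36],[1,0,0,0,-0.54],[1,0,0,0,-0.72],[1,0,0,0,-0.9],[1,0,0,0,-1.08],[1,0,0,0,-1.26],[1,0,0,0,-1.44],[1,0,0,0,-1.57],[1,0,0,0,-1.57]]'; python3 - <<'E'
from h import *
s=env.read_state();print(s["t"],s["qpos"].round(3),s["position"],s["ee_rot"],s["wrist_force"])
d=cams.snapshot("wrist"); crop(d,"w1.png",0,0,512,384,1.5)
d=cams.snapshot("top"); crop(d,"t1.png",0,0,512,384,1.5)
E
```

```text
t: 2.72
position: [0.5882, 0.1815, 0.2453]
ee_rot: [-0.0, 0.752, 0.659, -0.0]
wrist_force: [-0.5, -0.4, 0.2]
width: 1.001
t: 3.98
position: [0.5882, 0.1813, 0.2453]
ee_rot: [-0.0, 0.067, 0.998, -0.0]
wrist_force: [0.4, -1.2, 0.1]
width: 0.998
3.975 [ 0.115  0.641 -0.788  1.555  0.483  1.15   0.663] [0.58822237 0.18125464 0.24531255] [-1.62191750e-04  6.68320981e-02  9.97764223e-01 -1.51896481e-05] [ 0.41462179 -1.24239913  0.13560198]
```

View pics/w1.png

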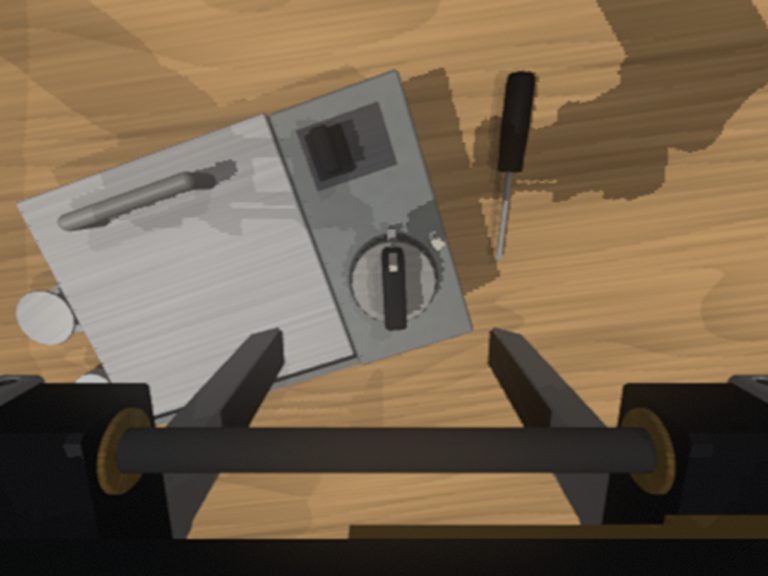

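View pics/t1.png

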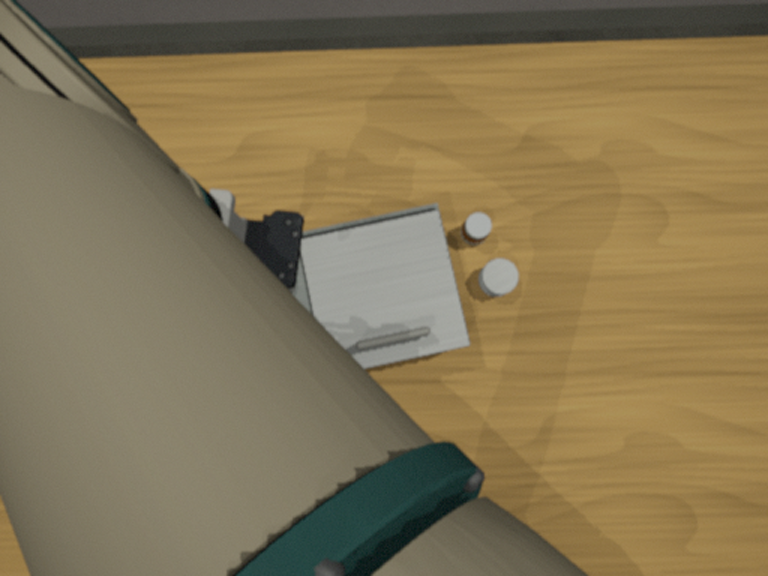

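The wrist view shows the ring at about (394,279), with the bar nearly vertical in the picture, i.e. nearly aligned with tool x. I'll zoom in to measure it.

```bash
python3 - <<'E'
from h import *
d=cams.snapshot("wrist"); crop(d,"w2.png",190,40,340,240,4);crop(d,"w2r.png",225,145,305,230,7)
E
```

```text
(no output)
```

View pics/w2.png

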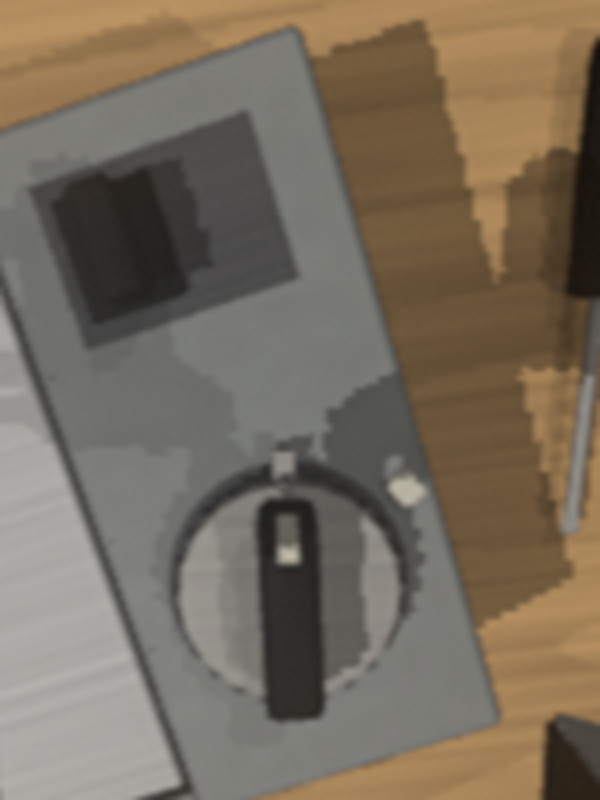

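View pics/w2r.png

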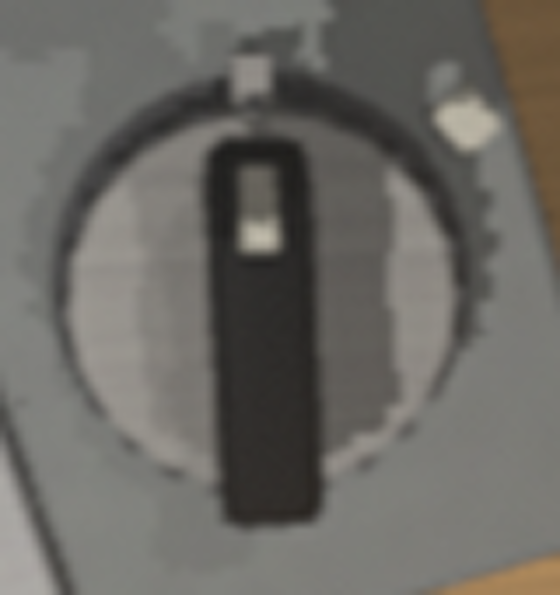

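```bash
python3 - <<'E'
from h import *
d=cams.snapshot("wrist"); s=env.read_state()
Q=lambda u,v:(225+(u+.5)/7-.5,145+(v+.5)/7-.5)
W=lambda u,v:(190+(u+.5)/4-.5,40+(v+.5)/4-.5)
A=onz(d,*Q(258,141),.147);B=onz(d,*Q(273,518),.147)
print("bar ends",A,B,"mid",(A+B)/2,"len",np.linalg.norm(A-B),"ang B-A",np.arctan2(*(B-A)[[1,0]]))
C=onz(d,*Q(262,293),.116);print("ring c",C, "rib",onz(d,*Q(252,75),.11))
for n,p,z in [("FL",(293,27),.098),("BL",(497,720),.098),("finTL",(58,200),.133),("finBL",(95,320),.133),("finmid",(0,0),.133)]: print(n,onz(d,*W(*p),z))
fl=onz(d,*W(293,27),.098);bl=onz(d,*W(497,720),.098)
yaw=np.arctan2(*(bl-fl)[[1,0]]);print("box yaw",yaw,np.linalg.norm(bl-fl))
R_=q2R(s["ee_rot"]).as_matrix();print(R_.round(3)); print("tool phi",np.arctan2(R_[1,0],R_[0,0]),s["position"])
g=(A+B)/2; print("delta tool to ring", R_.T@(np.array([g[0],g[1],.121])-s["position"])*100)
E
```

```text
bar ends [0.55736356 0.19033137 0.147     ] [0.61418766 0.18521994 0.147     ] mid [0.58577561 0.18777566 0.147     ] len 0.057053535242046684 ang B-A -0.08971036222586236
ring c [0.58659761 0.18763539 0.116     ] rib [0.55209218 0.19057984 0.11      ]
FL [0.43910821 0.20796964 0.098     ]
BL [0.64107414 0.24575898 0.098     ]
finTL [0.47812738 0.14384951 0.133     ]
finBL [0.50750744 0.14798854 0.133     ]
finmid [0.43244573 0.13825759 0.133     ]
box yaw 0.1849687625339133 0.20547085385536315
[[-0.991  0.132  0.   ]
 [ 0.132  0.991 -0.   ]
 [-0.    -0.    -1.   ]]
tool phi 3.0094493657451493 [0.58820287 0.18154579 0.24554304]
delta tool to ring [ 0.32534927  0.58907355 12.45407004]
```

```bash
python3 -m handwheel '[[1,0.3,0.6,4,-0.04],[1,0.3,0.6,8,-0.04],[1,0.3,0.6,8,-0.04],[1,0.3,0.6,8,-0.04]]'; python3 - <<'E'
from h import *
d=cams.snapshot("wrist"); crop(d,"w3.png",0,0,512,384,1.5)
E
```

```text
t: 4.68
position: [0.5868, 0.1886, 0.1669]
ee_rot: [0.001, 0.045, 0.999, 0.001]
wrist_force: [0.6, -0.2, 0.3]
width: 0.999
```

View pics/w3.png

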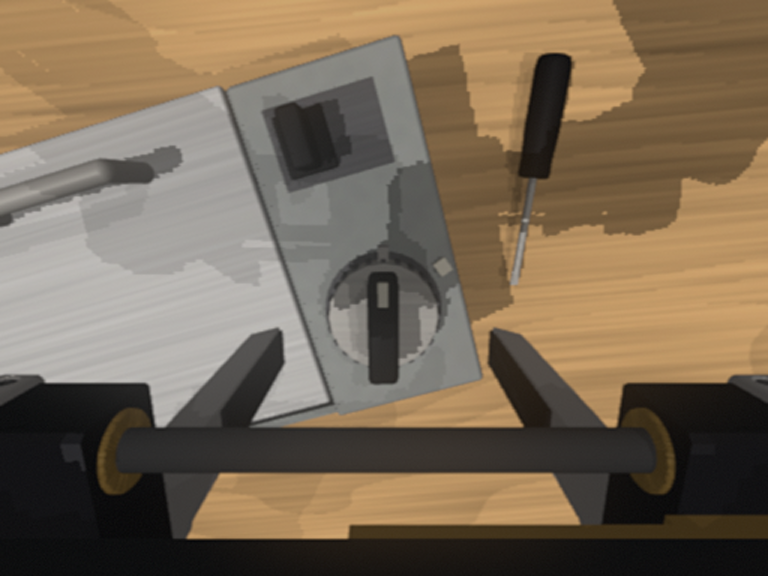

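The bar is centred between the fingertips and vertical in the picture. I'll descend and grip.

```bash
python3 -m handwheel '[[1,0,0,2.5,0],[1,0,0,4.5,0],[1,0,0,4.5,0],[-1,0,0,4.5,0],[-1,0,0,4.5,0],[-1,0,0,4.5,0],[-1,0,0,4.5,0],[-1,0,0,4.5,0]]'; python3 -m handwheel '[[-1,0,0,0,0],[-1,0,0,0,0],[-1,0,0,0,0]]'
```

```text
t: 5.72
position: [0.586, 0.188, 0.1206]
ee_rot: [0.0, 0.045, 0.999, 0.0]
wrist_force: [-0.2, -0.4, 0.1]
width: 0.502
t: 6.1
position: [0.586, 0.188, 0.1205]
ee_rot: [0.0, 0.045, 0.999, 0.0]
wrist_force: [-0.6, -0.0, 0.7]
width: 0.181
```

```bash
python3 -m handwheel '[[-1,0,0,0,0],[-1,0,0,0,0],[-1,0,0,0,0.12],[-1,0,0,0,0.24],[-1,0,0,0,0.36],[-1,0,0,0,0.48],[-1,0,0,0,0.6],[-1,0,0,0,0.72],[-1,0,0,0,0.84],[-1,0,0,0,0.94]]'; python3 - <<'E'
from h import *
s=env.read_state();print(s["qpos"].round(3),s["ft_torque"])
E
python3 -m handwheel '[[-1,0,0,0,0],[-1,0,0,0,0],[-1,0,0,0,0]]'; python3 - <<'E'
from h import *
s=env.read_state();print(s["ft_torque"], s["position"])
q=s["ee_rot"];print(2*np.arctan2(q[2],q[1])-np.pi)
d=cams.snapshot("wrist"); crop(d,"w4.png",0,0,512,384,1.5)
E
```

```text
t: 7.35
position: [0.5873, 0.1896, 0.1205]
ee_rot: [0.001, 0.494, 0.87, 0.002]
wrist_force: [3.4, 2.1, -4.4]
width: 0.165
[-0.075  0.716 -0.466  1.69   0.409  0.83  -0.183] [ 0.3194293  -0.76238659  0.08329131]
t: 7.72
position: [0.5874, 0.1896, 0.1205]
ee_rot: [0.0, 0.491, 0.871, 0.002]
wrist_force: [5.3, 3.2, -4.9]
width: 0.168
[ 0.54332096 -1.04528903 -0.03708166] [0.58735846 0.18957741 0.12049793]
-1.0275197099981561
```

View pics/w4.png

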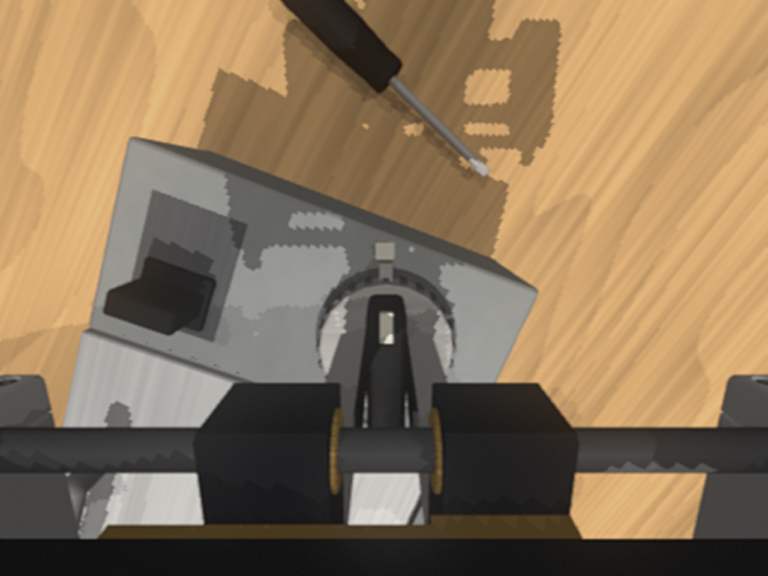

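The pointer at (385,272) lines up with the white mark at (385,250), so the angle is ≈ 1.2. I'll turn a little more to feel the stop.

```bash
python3 -m handwheel '[[-1,0,0,0,0.04],[-1,0,0,0,0.08],[-1,0,0,0,0.08]]'; python3 - <<'E'
from h import *
s=env.read_state();print(s["ft_torque"], s["position"])
q=s["ee_rot"];print(2*np.arctan2(q[2],q[1])-np.pi)
E
```

```text
t: 8.15
position: [0.5875, 0.1897, 0.1205]
ee_rot: [0.001, 0.525, 0.851, 0.002]
wrist_force: [4.8, 2.0, -5.1]
width: 0.167
[ 0.56469121 -1.04839599  0.53911359] [0.58749596 0.18966613 0.12050864]
-1.1054884113163936
```

```bash
python3 -m handwheel '[[0,0,0,0,-0.03],[0,0,0,0,-0.03],[0,0,0,0,-0.03],[0,0,0,0,-0.03],[0,0,0,-4,-0.03],[0,0,0,-8,-0.03],[0,0,0,-10,-0.03],[0,0,0,-10,-0.03],[0,0,0,-10,-0.03]]'; python3 - <<'E'
from h import *
s=env.read_state();print(s["ft_torque"],s["wrist_force"], s["position"],s["qpos"].round(2))
d=cams.snapshot("wrist"); crop(d,"w5.png",0,0,512,384,1.5)
R_=q2R(s["ee_rot"]).as_matrix();phi=np.arctan2(R_[1,0],R_[0,0]);print("phi",phi)
print("twist",phi-np.pi-(.18-np.pi/2)); print("delta",R_.T@(np.array([.5033,.014,.21])-s["position"])*100)
E
```

```text
t: 9.28
position: [0.5854, 0.1874, 0.2194]
ee_rot: [-0.0, 0.514, 0.858, -0.001]
wrist_force: [0.1, 0.7, -0.3]
width: 0.504
[-0.03212021 -0.11001023 -0.00728805] [ 0.11590808  0.72602898 -0.30396209] [0.5853536  0.18744815 0.21944389] [-0.05  0.6  -0.5   1.59  0.33  1.03 -0.16]
phi 2.0617496835217333
twist 0.31095335672683677
delta [-11.42751321 -15.41200627   0.97181583]
```

View pics/w5.png

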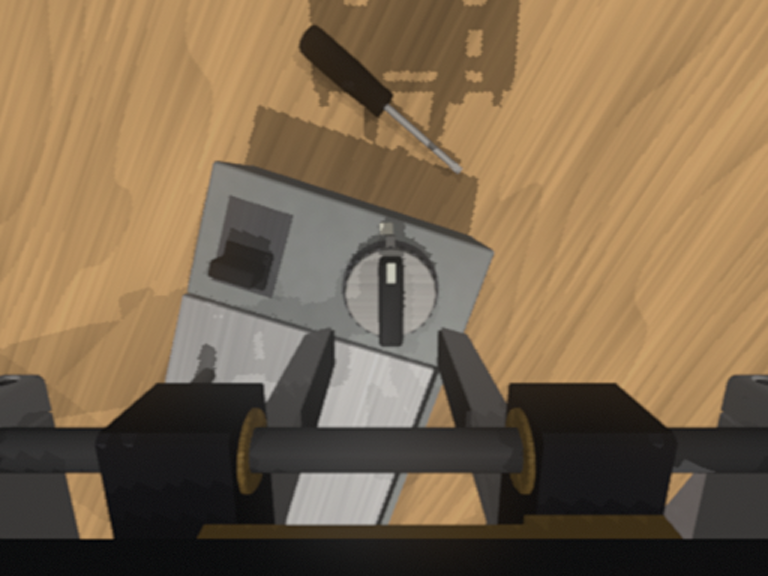

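The released ring points straight at the mark at (387,228), so it's locked. Next I'll move over the handle.

```bash
python3 -m handwheel '[[0,-11.4,-15.4,0,0.15],[0,-11.4,-15.4,0,0.31],[0,-11.4,-15.4,0,0.31],[0,-11.4,-15.4,0,0.31],[0,-11.4,-15.4,0,0.31],[0,-11.4,-15.4,0,0.31]]'; python3 - <<'E'
from h import *
s=env.read_state();print(s["position"],s["qpos"].round(2))
R_=q2R(s["ee_rot"]).as_matrix();phi=np.arctan2(R_[1,0],R_[0,0]);print("phi",phi)
d=cams.snapshot("wrist"); crop(d,"w6.png",0,0,512,384,1.5)
d=cams.snapshot("top"); crop(d,"t6.png",120,100,376,292,3)
d=cams.snapshot("scene"); crop(d,"s6.png",120,50,376,242,3)
E
```

```text
t: 10.07
position: [0.5045, 0.0167, 0.2202]
ee_rot: [-0.0, 0.639, 0.769, 0.001]
wrist_force: [-0.0, -0.3, 0.6]
width: 0.502
[0.50447513 0.01667766 0.22021852] [ 0.23  0.43 -0.45  1.89  0.24  0.87 -0.15]
phi 1.754285684408795
```

View pics/w6.png

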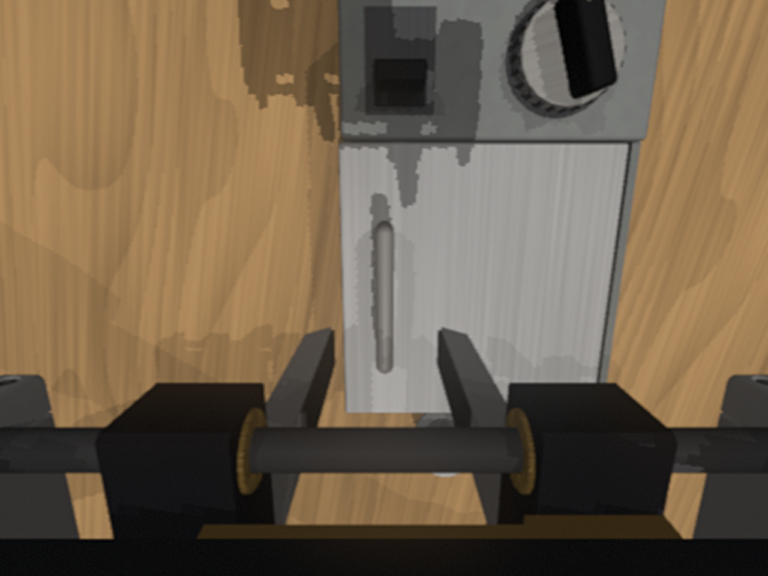

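View pics/t6.png

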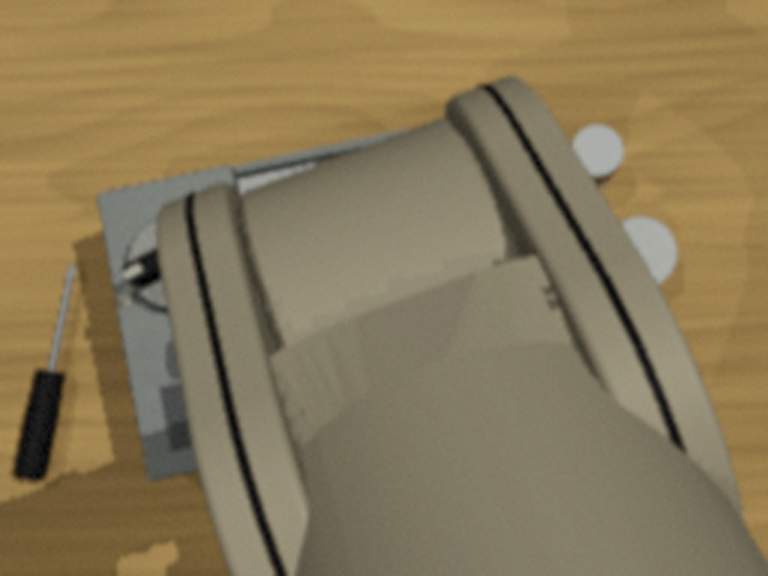

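View pics/s6.png

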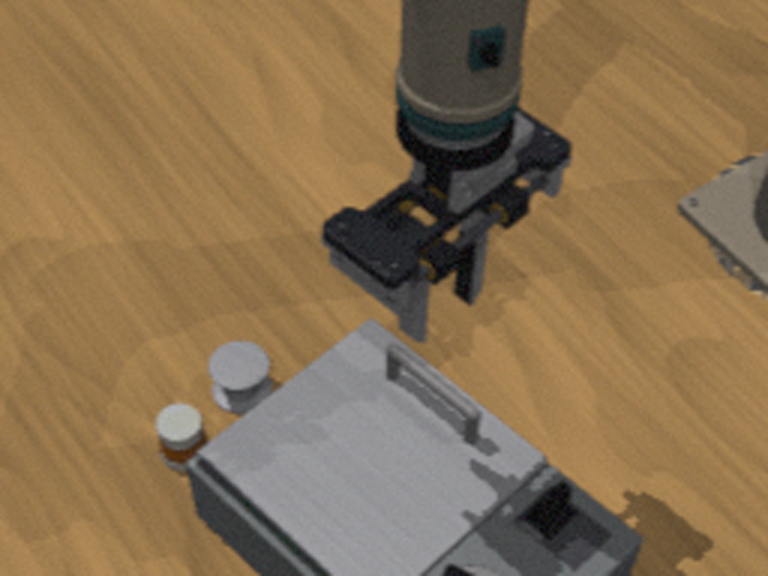

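The handle runs vertically at col 384, rows 222 to 372, and sits between the fingers (mid ≈ 386). I'll get its position and then descend.

```bash
python3 - <<'E'
from h import *
d=cams.snapshot("wrist"); s=env.read_state()
A=onz(d,384/1.5,222/1.5,.135);B=onz(d,384/1.5,372/1.5,.135);print(A,B,(A+B)/2,np.linalg.norm(A-B))
R_=q2R(s["ee_rot"]).as_matrix()
print(R_.T@((A+B)/2*[1,1,0]+[0,0,.114]-s["position"])*100)
E
```

```text
[0.49424922 0.06497519 0.135     ] [ 0.5127474 -0.0354708  0.135    ] [0.50349831 0.0147522  0.135     ] 0.10213510280058449
[-0.11949057 -0.0929246  10.63213375]
```

```bash
python3 -m handwheel '[[0,-0.1,-0.1,4,0],[0,-0.1,-0.1,8,0],[0,-0.1,-0.1,10.4,0],[0,-0.1,-0.1,10.4,0],[-1,-0.1,-0.1,10.4,0],[-1,-0.1,-0.1,10.4,0],[-1,-0.1,-0.1,10.4,0],[-1,-0.1,-0.1,10.4,0],[-1,-0.1,-0.1,10.4,0],[-1,-0.1,-0.1,10.4,0]]';python3 - <<'E'
from h import *
d=cams.snapshot("wrist"); crop(d,"w7.png",0,0,512,384,1.5)
E
```

```text
t: 11.52
position: [0.5041, 0.0137, 0.117]
ee_rot: [0.001, 0.64, 0.768, 0.001]
wrist_force: [1.6, -0.6, 2.8]
width: 0.12
```

View pics/w7.png

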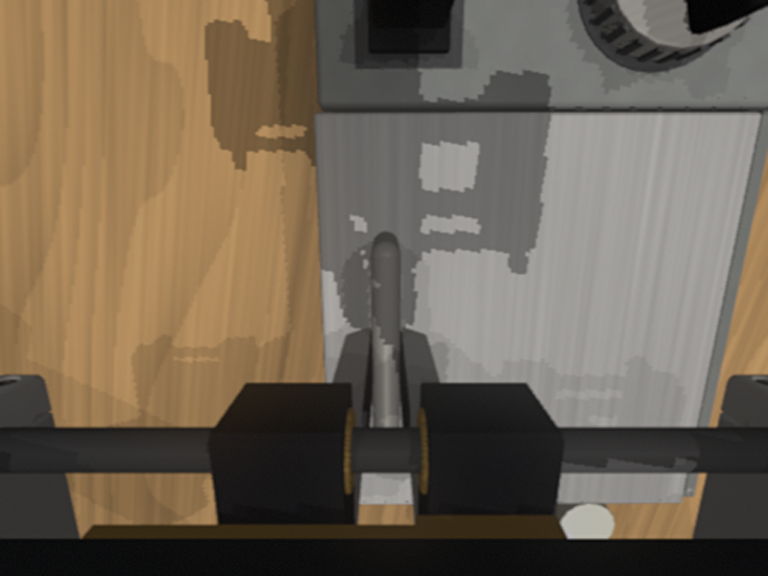

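The handle is gripped (opening about 11 mm). Now I'll tug gently: 5 mm, then 9 mm.

```bash
python3 -m handwheel '[[-1,0,0,-0.25,0],[-1,0,0,-0.5,0],[-1,0,0,-0.5,0],[-1,0,0,-0.5,0]]'; python3 -m handwheel '[[-1,0,0,-0.2,0],[-1,0,0,-0.4,0],[-1,0,0,-0.4,0],[-1,0,0,-0.4,0]]'
```

```text
t: 12.08
position: [0.5053, 0.014, 0.1215]
ee_rot: [0.001, 0.64, 0.768, 0.002]
wrist_force: [6.6, 0.7, -6.1]
width: 0.12
t: 12.58
position: [0.506, 0.0141, 0.1241]
ee_rot: [0.001, 0.64, 0.768, 0.002]
wrist_force: [11.4, 0.5, -19.4]
width: 0.117
```

```bash
python3 -m handwheel '[[-1,0,0,-0.2,0],[-1,0,0,-0.2,0],[-1,0,0,-0.2,0]]'
```

```text
t: 12.95
position: [0.506, 0.0142, 0.1246]
ee_rot: [0.0, 0.64, 0.768, 0.002]
wrist_force: [15.7, 1.8, -34.7]
width: 0.116
```

It lifted about 7 mm and then held against 35 N, so the cover is caught. I'll lower it, release, and go to the slide.

```bash
python3 -m handwheel '[[-1,0,0,0.6,0],[-1,0,0,1.1,0],[-1,0,0,1.1,0],[0,0,0,1.1,0],[0,0,0,1.1,0],[0,0,0,1.1,0],[0,0,0,-3,0],[0,0,0,-8,0],[0,0,0,-8,0],[0,0,0,-8,0]]'; python3 -m handwheel '[[0,7,0,0,0],[0,7,0,0,0],[0,7,0,0,0],[0,7,0,0,0]]'; python3 - <<'E'
from h import *
d=cams.snapshot("wrist"); crop(d,"w8.png",0,0,512,384,1.5); crop(d,"w8c.png",200,60,340,200,5)
s=env.read_state(); print(s["qpos"].round(2),s["wrist_force"])
E
```

```text
t: 14.2
position: [0.5023, 0.0133, 0.207]
ee_rot: [-0.0, 0.64, 0.768, -0.001]
wrist_force: [-1.0, -0.8, -0.1]
width: 0.498
t: 14.7
position: [0.4903, 0.0809, 0.2067]
ee_rot: [-0.0, 0.641, 0.768, -0.001]
wrist_force: [0.2, -0.5, -0.5]
width: 0.5
[ 0.1   0.44 -0.45  1.92  0.25  0.84 -0.31] [ 1.03121579 -0.44738714  0.17265155]
```

View pics/w8.png

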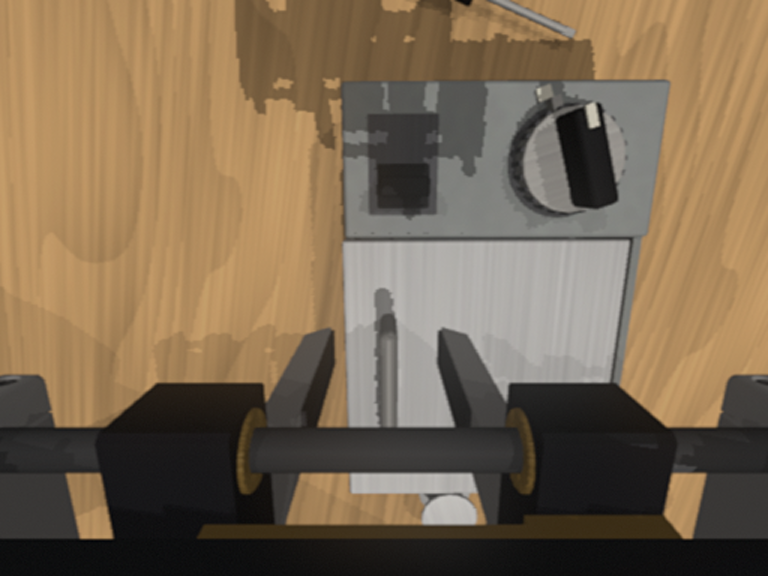

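View pics/w8c.png

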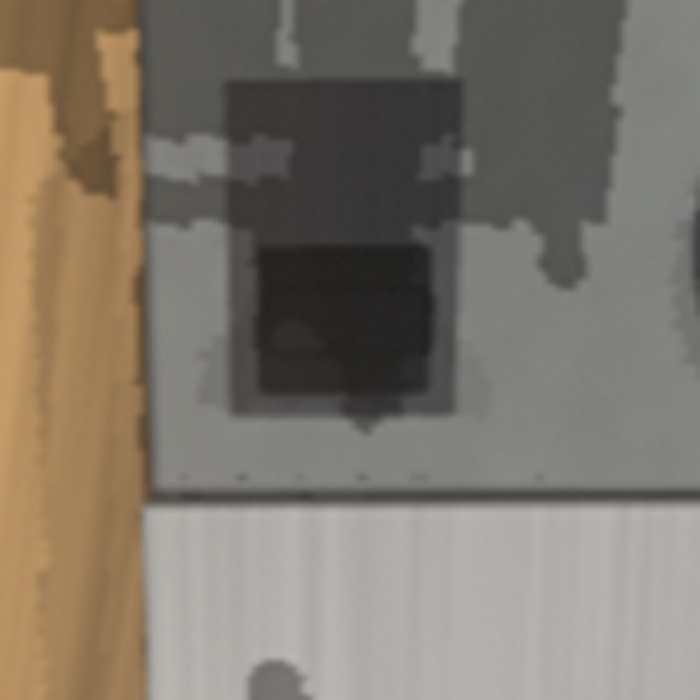

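```bash
python3 - <<'E'
from h import *
d=cams.snapshot("wrist"); s=env.read_state()
Q=lambda u,v:(200+(u+.5)/5-.5,60+(v+.5)/5-.5)
yaw=.18;c=np.array([.566,.0772]);M=np.array([[np.cos(yaw),-np.sin(yaw)],[np.sin(yaw),np.cos(yaw)]])
f=lambda p:(M.T@(p[:2]-c)*1000).round(1)
print("cam",f(d["origin"]),d["origin"][2])
for n,p,z in [("far top",(346,245),.133),("near top",(346,350),.133),("near bot",(346,392),.104),("L",(258,300),.125),("R",(433,300),.125),("FLdeck",(140,0),.098),("FLcov",(150,498),.098)]:
    P=onz(d,*Q(*p),z); print(n,P,f(P))
R_=q2R(s["ee_rot"]).as_matrix()
for b in [(-.065,.09),(-.07,.09)]:
    w=M@np.array(b)+c; print(w, R_.T@(np.array([*w,.108])-s["position"])*100)
E
```

```text
cam [-73.5  89.8] 0.38543455115209174
far top [0.48541285 0.16575893 0.133     ] [-63.4 101.6]
near top [0.48875275 0.1483013  0.133     ] [-63.3  83.8]
near bot [0.49155762 0.13984544 0.104     ] [-62.  75.]
L [0.47177351 0.15400492 0.125     ] [-79.   92.4]
R [0.5029433  0.15962421 0.125     ] [-47.3  92.4]
FLdeck [0.43963705 0.20438079 0.098     ] [-101.6  147.7]
FLcov [0.45598995 0.11123996 0.098     ] [-102.1   53.2]
[0.4859375  0.15410901] [7.28549414 0.85221268 9.90122042]
[0.48101828 0.15321386] [7.28483561 0.3522133  9.90165533]
```

```bash
python3 -m handwheel '[[0,7.3,0.9,0,0],[0,7.3,0.9,0,0],[0,7.3,0.9,0,0],[0,7.3,0.9,5,0],[0,7.3,0.9,9.6,0],[0,7.3,0.9,9.6,0],[0,7.3,0.9,9.6,0]]'; python3 - <<'E'
from h import *
d=cams.snapshot("scene"); crop(d,"s9.png",180,80,372,224,4)
s=env.read_state(); print(s["qpos"].round(2),s["wrist_force"])
E
```

```text
t: 15.68
position: [0.4873, 0.1552, 0.1126]
ee_rot: [0.001, 0.641, 0.768, 0.001]
wrist_force: [1.1, -0.0, 0.5]
width: 0.5
[-0.1   0.59 -0.38  1.99  0.36  0.63 -0.55] [1.09290763 0.74915574 0.40076591]
```

View pics/s9.png

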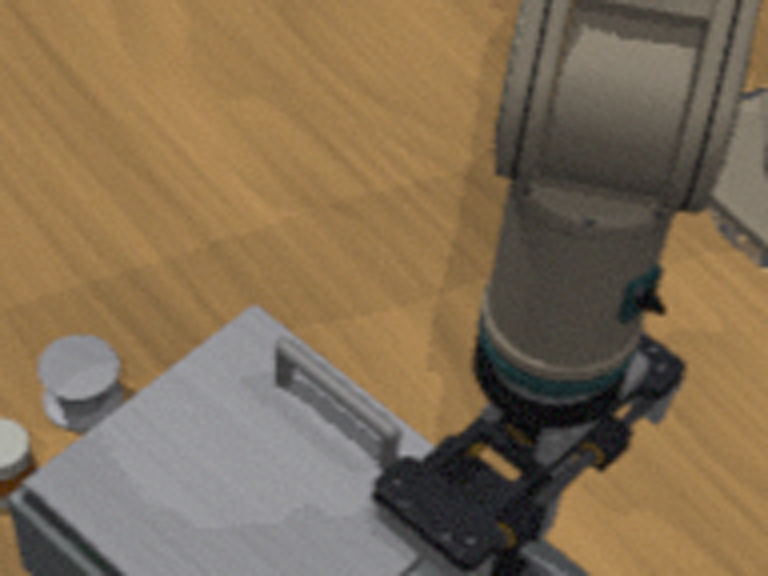

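The gripper is at the slide with no contact force. I'll close on the fin, then pull it +tool x (box +y).

```bash
python3 -m handwheel '[[-1,0,0,0,0],[-1,0,0,0,0],[-1,0,0,0,0],[-1,0,0,0,0],[-1,0,0,0,0],[-1,0,0,0,0]]'; python3 -m handwheel '[[-1,0.4,0,0,0],[-1,0.8,0,0,0],[-1,1.2,0,0,0],[-1,1.6,0,0,0],[-1,2,0,0,0],[-1,2.4,0,0,0],[-1,2.7,0,0,0],[-1,2.7,0,0,0]]'; python3 - <<'E'
from h import *
d=cams.snapshot("wrist"); crop(d,"w10.png",0,0,512,384,1.5)
E
```

```text
t: 16.48
position: [0.4878, 0.1563, 0.1124]
ee_rot: [0.001, 0.64, 0.768, 0.001]
wrist_force: [2.1, -0.1, 6.8]
width: 0.318
t: 17.48
position: [0.483, 0.1819, 0.1124]
ee_rot: [0.001, 0.641, 0.768, 0.001]
wrist_force: [2.1, -2.3, 6.0]
width: 0.314
```

View pics/w10.png

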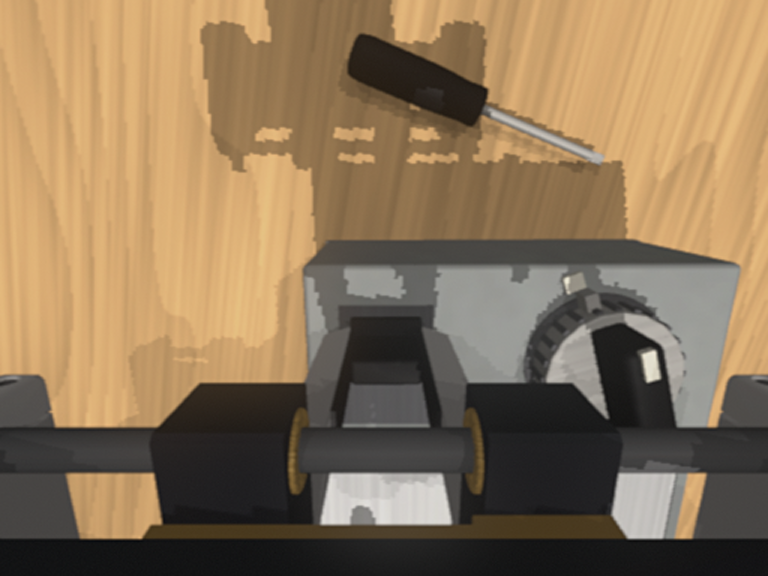

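The fin moved about 26 mm with the grip. A little further should show the end stop.

```bash
python3 -m handwheel '[[-1,0.3,0,0,0],[-1,0.3,0,0,0]]'; python3 -m handwheel '[[0.1,-0.3,0,0,0],[0.1,-0.3,0,0,0],[0.1,-0.3,0,0,0],[0.1,-0.3,0,-4,0],[0.1,-0.3,0,-9.6,0],[0.1,-0.3,0,-9.6,0],[0.1,-0.3,0,-9.6,0]]';  python3 - <<'E'
from h import *
d=cams.snapshot("wrist"); crop(d,"w11.png",0,0,512,384,1.5)
s=env.read_state();print(s["position"])
R_=q2R(s["ee_rot"]).as_matrix();phi=np.arctan2(R_[1,0],R_[0,0]);print("phi",phi)
print(R_.T@(np.array([.5035,.0145,.22])-s["position"])*100)
E
```

```text
t: 17.77
position: [0.483, 0.1819, 0.1123]
ee_rot: [0.003, 0.641, 0.767, -0.001]
wrist_force: [4.8, -6.5, 6.6]
width: 0.315
t: 18.65
position: [0.4807, 0.1823, 0.2069]
ee_rot: [-0.0, 0.64, 0.768, -0.0]
wrist_force: [-1.1, -0.0, 0.1]
width: 0.546
[0.4803867  0.18202562 0.20634691]
phi 1.7520750223987631
[-16.89558761  -0.74992152  -1.35328075]
```

View pics/w11.png

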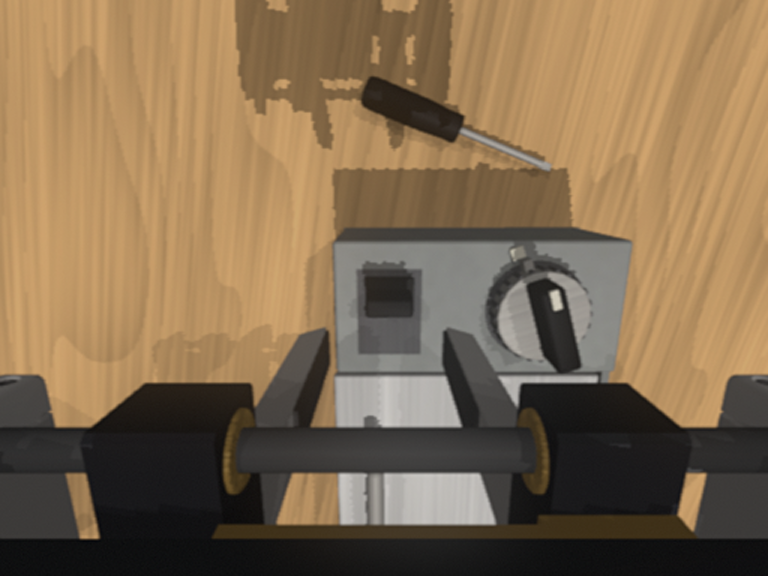

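The slide sits at the far end of its slot at (388,290) and stopped there with 6.5 N. Back to the handle.

```bash
python3 -m handwheel '[[0,-16.9,-0.7,0,0],[0,-16.9,-0.7,0,0],[0,-16.9,-0.7,0,0],[0,-16.9,-0.7,0,0],[0,-16.9,-0.7,0,0],[0,-16.9,-0.7,0,0]]'; python3 - <<'E'
from h import *
d=cams.snapshot("wrist"); crop(d,"w12.png",0,0,512,384,1.5)
E
```

```text
t: 19.45
position: [0.5044, 0.0167, 0.207]
ee_rot: [-0.001, 0.639, 0.769, -0.0]
wrist_force: [0.3, 0.7, 0.6]
width: 0.501
```

View pics/w12.png

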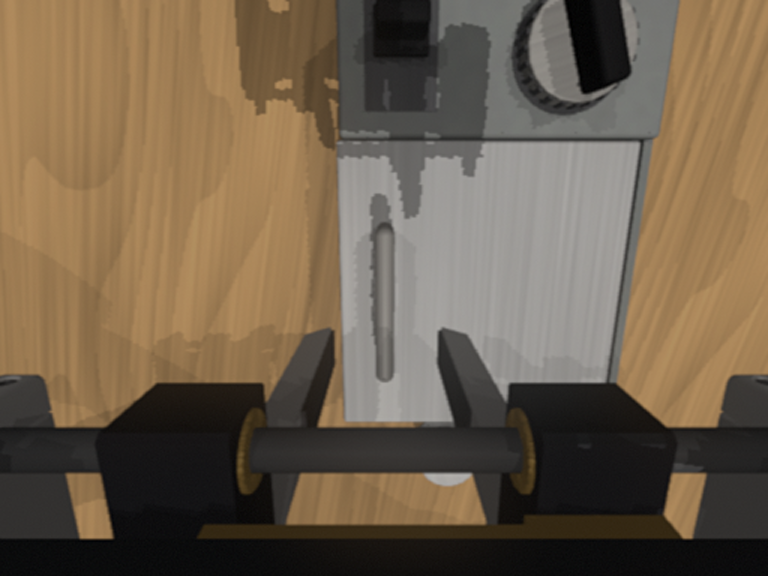

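The handle is again between the fingers at col 384. I'll descend, grip, and lift the first bit.

```bash
python3 -m handwheel '[[0,-0.2,-0.1,5,0],[0,-0.2,-0.1,9,0],[0,-0.2,-0.1,9,0],[0,-0.2,-0.1,9,0],[-1,-0.2,-0.1,9,0],[-1,-0.2,-0.1,9,0],[-1,-0.2,-0.1,9,0],[-1,-0.2,-0.1,9,0],[-1,-0.2,-0.1,9,0],[-1,-0.2,-0.1,9,0]]'; python3 -m handwheel '[[-1,0,0,0,0],[-1,0,0.1,-0.5,0],[-1,0,0.3,-1,0],[-1,0,0.5,-1.6,0],[-1,0,0.5,-1.6,0]]'
```

```text
t: 20.75
position: [0.5043, 0.0127, 0.1177]
ee_rot: [0.0, 0.64, 0.768, -0.0]
wrist_force: [-0.8, -0.3, 4.5]
width: 0.12
t: 21.38
position: [0.509, 0.0136, 0.1337]
ee_rot: [-0.0, 0.64, 0.768, -0.0]
wrist_force: [0.5, -0.5, -3.1]
width: 0.118
```

It's free now, with only 3 N. I'll follow the arc up.

```bash
python3 -m handwheel '[[-1,0,0.3,-0.8,0],[-1,0,0.7,-1.6,0],[-1,0,1.1,-2.3,0],[-1,0,1.5,-3.1,0],[-1,0,2.0,-3.8,0],[-1,0,2.5,-4.5,0],[-1,0,3.0,-5.1,0],[-1,0,3.6,-5.8,0],[-1,0,3.6,-5.8,0]]'; python3 - <<'E'
from h import *
d=cams.snapshot("scene"); crop(d,"s13.png",140,80,332,224,4)
s=env.read_state(); print(s["qpos"].round(2),s["wrist_force"])
E
```

```text
t: 22.5
position: [0.5426, 0.0198, 0.1922]
ee_rot: [-0.001, 0.64, 0.768, -0.002]
wrist_force: [-8.6, -1.3, 3.7]
width: 0.117
[ 0.2   0.52 -0.43  1.82  0.28  0.86 -0.18] [-8.07351401 -1.64777777  3.79018629]
```

View pics/s13.png

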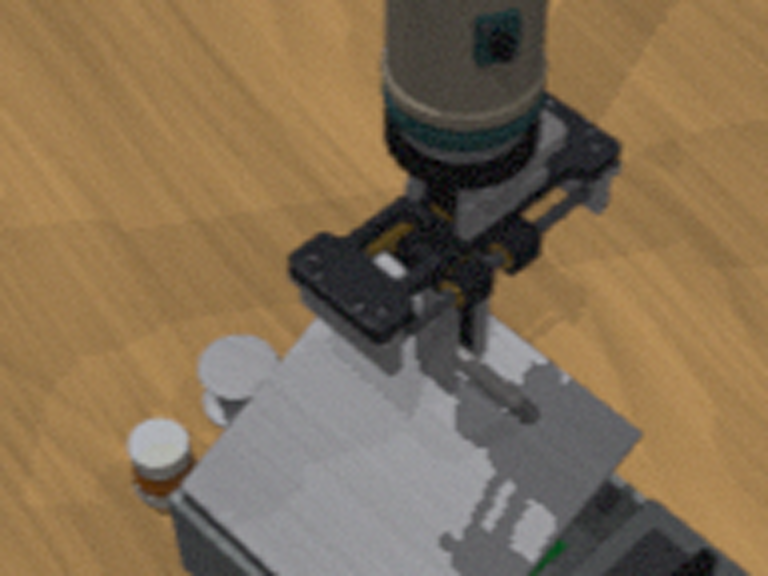

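The lid is about 0.5 open, with a slight inward radial push of 8 N. I'll bias outward by 2 mm and continue.

```bash
python3 -m handwheel '[[-1,0,0.2,-0.8,0],[-1,0,0.9,-1.4,0],[-1,0,1.6,-1.9,0],[-1,0,2.4,-2.4,0],[-1,0,3.1,-2.9,0],[-1,0,3.8,-3.3,0],[-1,0,4.5,-3.7,0],[-1,0,5.3,-4.1,0],[-1,0,5.3,-4.1,0]]'; python3 - <<'E'
from h import *
d=cams.snapshot("scene"); crop(d,"s14.png",140,80,332,224,4)
s=env.read_state(); print(s["qpos"].round(2),s["wrist_force"])
E
```

```text
t: 23.68
position: [0.5971, 0.0299, 0.2346]
ee_rot: [0.001, 0.64, 0.768, 0.0]
wrist_force: [-4.4, -2.1, 7.6]
width: 0.117
[ 0.18  0.55 -0.44  1.63  0.26  1.02 -0.16] [-5.68046694 -1.44908917  7.32003787]
```

View pics/s14.png

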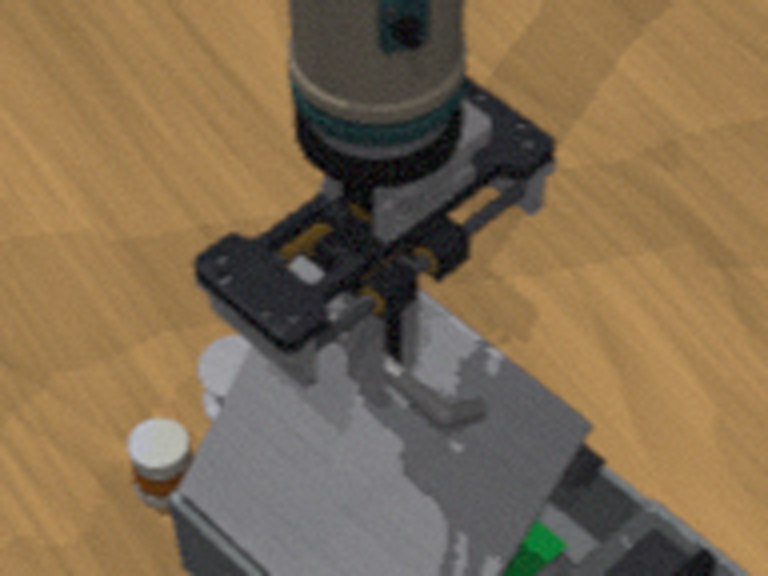

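The cover is about 0.89 rad open by TCP displacement (94 mm back, 117 mm up). I'll settle and check before handing in.

```bash
python3 -m handwheel '[[-1,0,0,-0.1,0],[-1,0,0,-0.1,0],[-1,0,0,-0.1,0],[-1,0,0,-0.1,0],[-1,0,0,-0.1,0],[-1,0,0,-0.1,0]]'; python3 - <<'E'
from h import *
p0=env.read_state()
d=cams.snapshot("wrist"); crop(d,"w15.png",0,0,512,384,1.5)
d=cams.snapshot("scene"); crop(d,"s15.png",150,130,350,290,4)
s=env.read_state(); print(s["position"]-p0["position"],np.abs(s["dq"]).max(),s["wrist_force"],s["width"],s["t"])
# lid front edge at lid angle th -> expected scene pixel for left front corner
yaw=.18;c=np.array([.566,.0772]);M=np.array([[np.cos(yaw),-np.sin(yaw)],[np.sin(yaw),np.cos(yaw)]])
for th in (.65,.8,.9,1.):
    x=.092-.197*np.cos(th)+.008*np.sin(th); z=.09+.197*np.sin(th)+.008*np.cos(th)
    w=M@np.array([x,.055])+c; u,v=proj(d,[*w,z]); print(th,((u-150)*4,(v-130)*4))
E
```

```text
t: 24.48
position: [0.5967, 0.0298, 0.2344]
ee_rot: [0.0, 0.64, 0.768, -0.0]
wrist_force: [-5.0, -1.7, 6.7]
width: 0.116
[7.56430980e-06 1.84571316e-05 2.32462279e-05] 0.0014469674351646165 [-4.49272291 -1.62466538  6.25159659] 0.11799234241803737 24.575
0.65 (np.float64(588.2559312111894), np.float64(222.6909671126491))
0.8 (np.float64(566.9872069145431), np.float64(222.03714338245084))
0.9 (np.float64(549.6052911973811), np.float64(225.4339750097222))
1.0 (np.float64(529.7450765151718), np.float64(232.0592327671028))
```

View pics/w15.png

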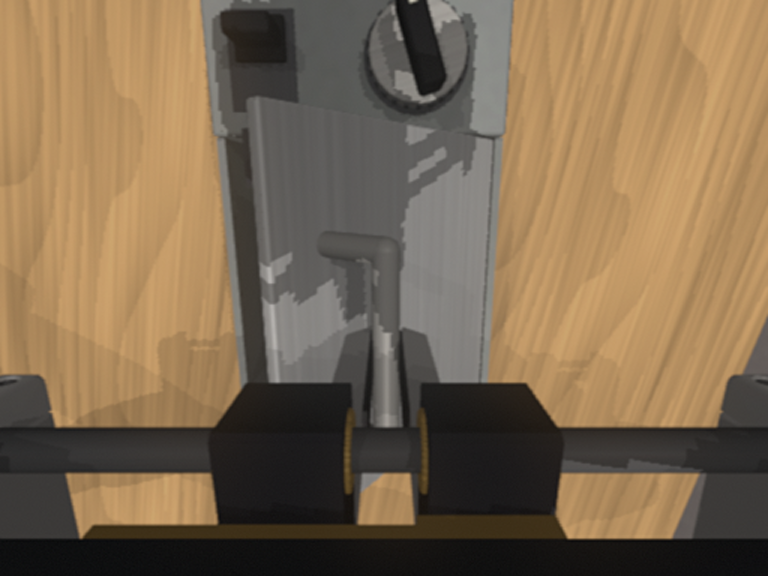

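View pics/s15.png

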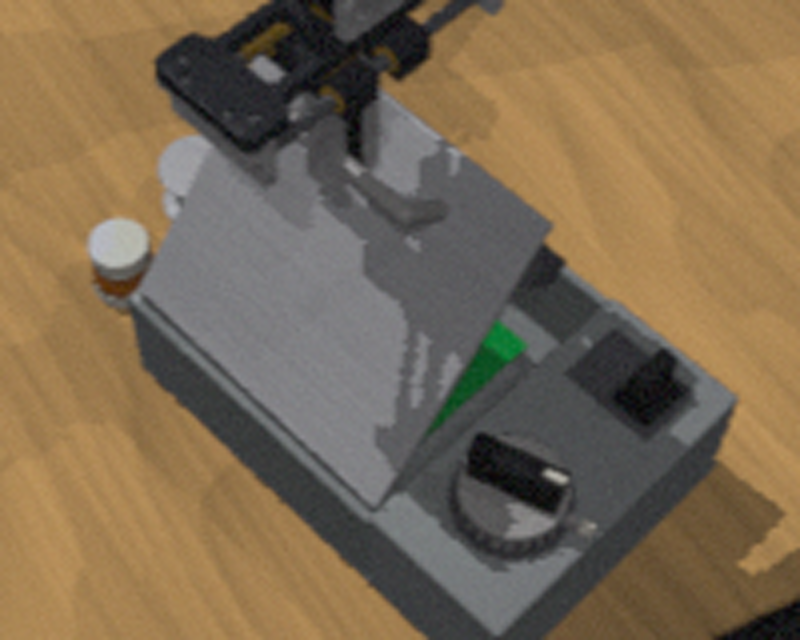

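The cover corner at (551,226) matches the position predicted for 0.9 rad, (550,225). The ring points at its mark near (588,530), and the handle is still in the fingers and not moving. Handing in.

```bash
python3 -c "
from workcell import env
print(env.sign_off())"
```

```text
the job is handed in; nothing more can be done
None
```

The test box is open: the cover is held at about 0.9 rad (51°) with the gripper still on its handle. I handed the job in at about 24.6 s of the 72 s allowed; the sign-off gives no verdict.

- **Lock ring:** I turned it clockwise from about 0.27 rad until it met its stop, where I felt about 0.5 N m. After release its pointer sits at the white mark.
- **Tug test:** With the slide untouched, the cover lifted about 7 mm and then held against 35 N, so it was caught.
- **Thumb slide:** I pulled it fully away from the cover, about 26 mm, until it stopped. The cover then lifted with about 3 N.
- **Last checks:** The cover's corner in the scene view matches the 0.9 rad prediction within a pixel, and the finger travel gives about 0.89 rad. The arm was still, and the fingers were closed on the bar (opening about 11 mm). The ring still points at its mark. I did not touch the spool, jar or screwdriver.
- **Disagreement:** In the lift my planned arc was a few millimetres off. That left a steady side load of about 8 N at the handle, below the limits, and I only partly corrected it.

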